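Set the stop bar to a gauge block and jam it with the thumb wedge

TASK

Set the length stop on the fixture: slide the stop bar up by its knob until it lightly traps the gauge block flat against the anvil, with no gap left. Then, keeping it closed, push the thumb wedge along its ramp until it jams the bar fast, pressing about as hard as a firm thumb (roughly 15 N, never hammering it), and let go so that the wedge stays jammed; leave the other things alone.

Things in the scene. Friction and masses are not known exactly. Their poses are not given: they have to be found in the camera images.
- stop_fixture: Fixed fixture: aluminium plate spanning x -68 to 46, y -130 to 130, z 0 to 12 mm in its frame. +y is the closing direction, in which bar and wedge are pushed; x = 0 is the bar's near side face. A guide rail (top z = 42, lip over the bar from x = 19) runs along the bar's far side; an anvil (x -8 to 36, top z = 38) stands at the +y end. A bush and a ring stand on the plate's near +y corner.
- anvil_face (a point): Middle of the anvil's face towards the bar, at x = 12, y = 105, z = 18 mm in the fixture's frame; axes as the fixture's. The gauge block is trapped between this face and the bar's nose.
- stop_bar (a joint): Slide of the steel stop bar (24 wide x 150 long, top 36 mm above the desk) along the fixture's +y, in m; grows as it closes towards the anvil, range 0 to 0.08, about 0.050 when closed on the block. Moving it takes about 4 N of friction; it stays where it is left.
- bar_knob (a point): Middle of the upright round knob (15 mm diameter) on top of the bar, by which the bar is slid; the knob stands 33 mm above the bar's top, from z = 36 to 69 mm in the fixture's frame; this point is at z = 52.5 mm. 45 mm behind the nose.
- bar_nose (a point): Middle of the flat end face (nose) of the bar, 18 mm above the desk, on the same line along y as anvil_face. With the block trapped it is 35 mm from anvil_face along y.
- gauge_block: Loose steel gauge block lying flat on the base plate between nose and anvil, 20 (x) x 35 (y, along the bar) x 9 mm high; origin at the centre of its underside. Starts a few mm off the anvil and a little askew; the bar pushes it square against the anvil. Squeezing it with more than about 25 N is too hard.
- ramp_block: Fixed steel block, 30 x 130 x 28 mm, top 40 mm above the desk, a keeper strip on it. Its face towards the bar is the ramp, turned 6 degrees so that the channel to the bar narrows towards +y. Origin: middle of that face's lower edge; axes as the fixture's. It lies 20 mm from the bar there, give or take 0.6 mm set anew each time; each mm shifts the jamming place by 9.5 mm.
- thumb_wedge (a joint): Slide of the captive thumb wedge along the ramp (m), 0 fully back, range 0 to 0.088. Wedge: steel, 70 long x 22 mm high, 24 thick at the rear, 16 at the front (+y). A sprung pad on its bar side is shimmed by up to 2 mm either way, so it jams anywhere from 0.024 to 0.08. It slides with about 4 N; once the pad meets the bar the push rises by some 3 N per mm. Friction keeps it jammed.
- wedge_tab (a point): Middle of the wedge's upright thumb tab, 15 (x) x 12 (y) mm, reaching from z = 33 to 74 mm above the desk; this point is at z = 54 mm, 27 mm behind the middle of the wedge. Push on its flat -y side, 6 mm behind this point, towards +y; the keeper strip and rail beside it rise to 42 mm, so keep fingertips above that.
- bush: Bystander: turned brass bush, 18 mm diameter x 22 mm, standing on the fixture's plate; origin at the centre of its underside.
- ring: Bystander: ring gauge, 22 mm diameter x 18 mm, on the fixture's plate; origin at the centre of its underside.
- plug: Bystander: brass plug, 12 x 40 x 12 mm, lying on the desk.
- dish: Bystander: magnetic dish with screws, 84 mm diameter x 16 mm, on the desk.
- gauge_block_thin: Bystander: thin gauge block, 9 x 35 x 20 mm, standing on edge on the desk, not in the fixture.
- driver: Bystander: screwdriver, 30 x 177 x 28 mm, lying on the desk.

How it is judged:
On the way, in this order (a step that is already met when the one before it is completed fails the run):
1. the stop bar has closed on the gauge block against the anvil, the wedge still loose (y of bar_nose in the frame of anvil_face above -0.0367 m and contact force between ramp_block and stop_fixture below 1.5 N), for 0.2 s.
2. the wedge is jammed between ramp and bar, the bar still closed (y of bar_nose in the frame of anvil_face above -0.0367 m and contact force between ramp_block and stop_fixture above 10 N), for 0.2 s.
At the end, for the whole second after the job is handed in: The bar's nose is within 36.7 mm of the anvil face with the gauge block flat between them, and the wedge is at rest and jammed: untouched, it presses on the bar with more than 10 N (all of step 2 and velocity of joint thumb_wedge between -0.003 and 0.003 m/s and y of gauge_block in the frame of anvil_face below -0.012 m and x of gauge_block in the frame of anvil_face between -0.012 and 0.012 m and angle between gauge_block's own z axis and vertical below 0.1 rad).
It fails at once if the gauge block is squeezed between bar and anvil with more than about 25 N (sum of both faces 50 N) (contact force between gauge_block and stop_fixture above 50 N).
It fails at once if the wedge is driven in so hard that it presses on the bar with more than 30 N (a push of some 22 N) (contact force between ramp_block and stop_fixture above 30 N).
It fails at once if another thing (bush, ring, plug, dish, thin gauge block or screwdriver) is moved by more than 15 mm (distance of any of bush, ring, plug, dish, gauge_block_thin, driver from where it was at the start of the episode above 0.015 m).
It also fails if it takes over 48 s, if anything falls off the work surface, if the arm or the gripper's body presses on something with over 40 N, if the wrist force passes 120 N, or if a joint passes its speed limit or range.

ROBOT

A 7-joint arm with a two-finger parallel gripper is mounted at the origin on a cart in front of the work surface, level with it; the furniture and walls round the work are solid. World frame = base frame: x ahead of the robot, y to its left, z up, the work surface at z = 0. Lengths are in m, angles in rad, forces in N, time in s.
With the tool pointing down it reaches from about 0.4 to 0.85 m from the base axis. Payload 4.5 kg.
Tool frame: the origin (TCP) lies on the centre line of the jaws, within the pads' length; the fingertips stand 14 mm ahead of it and the grasp point (between the pads) lies 5 mm behind it; z points along the fingers, y is the line along which they close (so a half turn about z gives the same grasp; the last joint's range is limited). The gripper opens to 88 mm and grips with 3 to 60 N. Pads are 18 mm wide; open, the fingers measure 123 mm over their backs; the gripper's body (75 mm by 187 mm) begins 45 mm behind the grasp point.
Start: joints at [1.173, 0.689, -0.195, 1.565, 0.157, 0.902, -0.215], TCP at [0.262, -0.568, 0.253] pointing down, gripper open.
Joint ranges: [-3.01, 3.01], [-0.46, 2.08], [-1.47, 1.51], [0.13, 2.56], [-1, 4.14], [0.04, 2.09], [-2.66, 2.66]. Speed limits (rad/s): [2.57, 2.57, 3.14, 3.14, 3.14, 3.14, 3.14].

INTERFACE

Orientations are given as [roll, pitch, yaw] about the fixed x, y, z axes, in that order (R = Rz(yaw) Ry(pitch) Rx(roll)).
In Python, from bench import robot, capture, camera_params gives the robot as it stands.
- The arm moves only by the tool carry_out, never from a script. Its arguments are lists of equal length, an entry for each row: "linear": the shift along the tool's x, y, z in cm, a list of three; "turn": the turn about the tool's z in rad. In form: {"linear": [[dx, dy, dz], ...], "turn": [turn, ...]}. A call has 1 to 8 rows; each row shifts and turns the commanded pose from where the row before left it, along the tool's axes as they then stand; what a row does not reach is not made up. A row lasts 1/8 s, in which the tool goes at most 62.5 mm and 10.7 degrees, less where a joint would pass 70% of its speed; a pose out of reach is approached as far as the arm can. A call with a gripper value outside its range is refused whole. "fingers" is the opening, from 0 (shut) to 1 (fully open), set as the call begins (left out, the last holds). The fingers move at their own pace and stop on an object; "grip_force" is the grip in N (left out, the last holds). Time passes only in rows, so rows that do not move let the fingers close. It gives the time, the measured TCP pose, the force, the opening and the grip force at its end, in the units of the state.
- robot.read_state(): the state, without advancing time (a new reading comes with each control period).
- capture(name): name is "side" or "top" or "wrist"; returns the picture (400x640x3 uint8, red, green, blue); there is no depth.
- camera_params(name): a dict with "mtx" (3x3 intrinsics, pixels), "T" (4x4, takes a point from camera to world coordinates); the wrist camera has in their place "tool_from_camera" (4x4, takes a point from camera to tool coordinates, whose origin is the TCP and whose axes are the flange's). Camera axes: x right, y down, z forward; pixel columns grow to the right and rows downward; lengths in m; the calibration is good to about 2 mm. A picture is of the moment at which its call begins: read the wrist's pose just before it. camera_params takes no time and is no camera call.
- robot.hand_in(): hands the job in; it is judged then, once.
The state is a dict: "time": time; "q": joint angles; "joint_vel": joint speeds; "joint_torque": joint torques, N m; "eef_pos": TCP position; "eef_rot": TCP orientation; "contact_force": force on the tool from outside, world axes, zero at the start; "moment": the same for the moment, N m; "gripper_width": finger opening in m; "finger_force": force on a finger pad.
Only numpy, scipy, OpenCV 4.12 (cv2) and the standard library are available. Lean on these libraries where they do the work, as an engineer would, in place of code of your own. Each camera call takes 0.05 s, during which the arm holds its last target. There are 200 camera calls.

## Working session

There is one attempt and no reset: what is moved stays moved. The work goes in short steps, Python scripts to look and compute and a tool call to move; the robot and the scene stay as the last step left them, time stands still between calls to the robot, and variables do not carry over. Pictures are saved under pics/ and viewed, at most 10 in all, crops included, and the job is handed in when it is done.

Besides the shell and the picture viewer there is one more tool, called after "Request:" as a command line: name --pt "numbers of a row" for each row, then --argument value for the rest. carry_out: Moves the arm, as the interface text tells. Its arguments: {"type":"object","properties":{"linear":{"type":"array"},"turn":{"type":"array"},"fingers":{"type":"number"},"grip_force":{"type":"number"}},"required":["linear","turn"]}

```bash
mkdir -p pics; ls
python3 - <<'E'
from bench import robot,capture,camera_params
import cv2,numpy as np
np.set_printoptions(precision=4,suppress=True)
s=robot.read_state();print(s)
for n in("top","side"):
    cv2.imwrite(f"pics/{n}0.png",capture(n)[:,:,::-1]);print(camera_params(n))
print(camera_params("wrist"))
E
```

```text
pics
{'time': 0.0, 'q': array([ 1.1728,  0.69  , -0.1946,  1.5663,  0.1573,  0.9025, -0.2151]), 'joint_vel': array([-0.    ,  0.    ,  0.0013,  0.0014, -0.0008, -0.0011,  0.0015]), 'joint_torque': array([  0.0002, -52.7561,  -1.2667, -15.3428,  -0.0526,   0.0064,
         0.0002]), 'eef_pos': array([ 0.2613, -0.5671,  0.2519]), 'eef_rot': array([-3.1397,  0.0001,  0.4319]), 'contact_force': array([ 0.0979, -0.2933,  0.1935]), 'moment': array([-0.0397,  0.017 , -0.0225]), 'finger_force': 0.0, 'gripper_width': 0.08812614124065045}
{'mtx': array([[405.8398,   0.    , 316.7103],
       [  0.    , 405.8398, 201.4628],
       [  0.    ,   0.    ,   1.    ]]), 'T': array([[ 0.0451, -0.978 ,  0.2037,  0.369 ],
       [-0.999 , -0.0445,  0.0076,  0.0115],
       [ 0.0016, -0.2038, -0.979 ,  1.2271],
       [ 0.    ,  0.    ,  0.    ,  1.    ]])}
{'mtx': array([[383.1423,   0.    , 322.497 ],
       [  0.    , 383.1423, 202.7611],
       [  0.    ,   0.    ,   1.    ]]), 'T': array([[ 0.9668, -0.1463,  0.2095,  0.4089],
       [-0.255 , -0.6028,  0.7561, -0.6786],
       [ 0.0156, -0.7844, -0.6201,  0.6106],
       [ 0.    ,  0.    ,  0.    ,  1.    ]])}
{'mtx': array([[321.9052,   0.    , 322.9319],
       [  0.    , 321.9052, 203.184 ],
       [  0.    ,   0.    ,   1.    ]]), 'tool_from_camera': array([[ 0.    , -0.964 , -0.266 ,  0.0694],
       [ 1.    ,  0.    ,  0.0001,  0.0013],
       [-0.0001, -0.266 ,  0.964 , -0.1303],
       [ 0.    ,  0.    ,  0.    ,  1.    ]])}
```

View pics/top0.png

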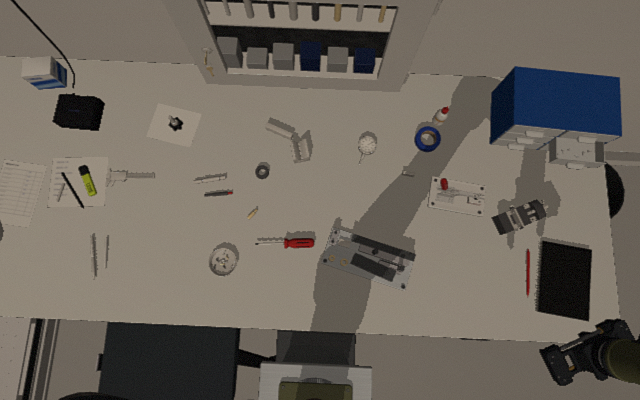

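View pics/side0.png

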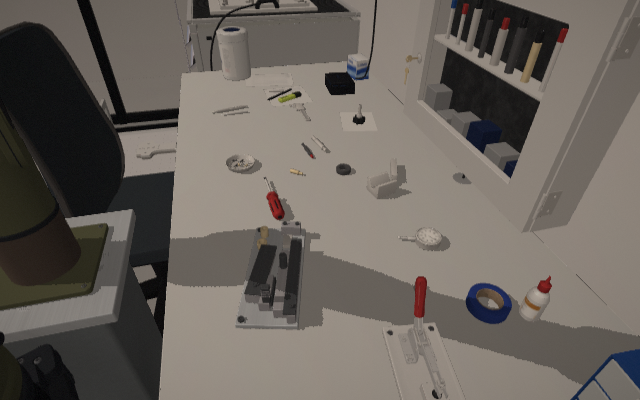

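Top view: the fixture is at about (368,257), with +y pointing left and the robot below it. I'll zoom in on it.

Run:
```python
import cv2
a=cv2.imread("pics/top0.png")[215:300,310:425];b=cv2.imread("pics/side0.png")[210:335,225:320]
a=cv2.resize(a,None,fx=6.9,fy=6.9,interpolation=2);a=cv2.convertScaleAbs(a,alpha=1.6,beta=10)
b=cv2.resize(b,None,fx=4.7,fy=4.7,interpolation=2);b=cv2.convertScaleAbs(b,alpha=1.6,beta=10)
cv2.imwrite("pics/a.png",a);cv2.imwrite("pics/b.png",b)
```

```text
(no output)
```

View pics/a.png

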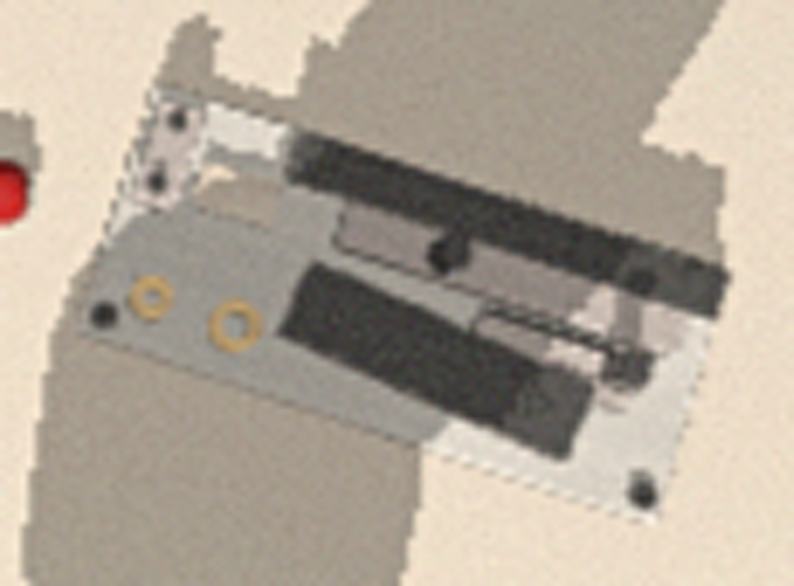

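View pics/b.png

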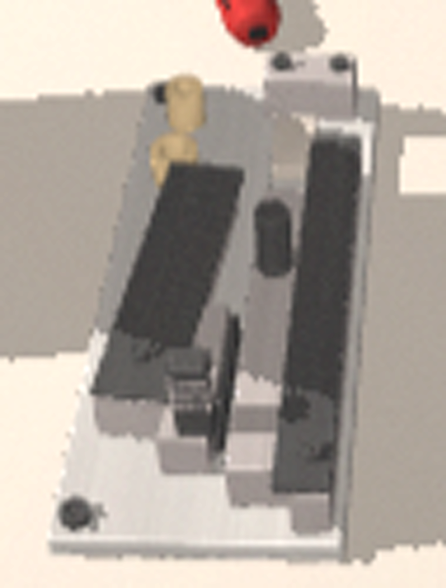

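```bash
cat > h.py <<'E'
import numpy as np,cv2
from scipy.optimize import least_squares
from bench import camera_params
np.set_printoptions(precision=4,suppress=True)
P={n:camera_params(n) for n in("top","side")}
def proj(n,X,T=None,K=None):
    T=P[n]["T"] if T is None else T; K=P[n]["mtx"] if K is None else K
    X=np.atleast_2d(X);c=(X-T[:3,3])@T[:3,:3];u=c@K.T;return u[:,:2]/u[:,2:]
def world(p,X):
    c,s=np.cos(p[2]),np.sin(p[2]);X=np.atleast_2d(X)
    return np.c_[p[0]+c*X[:,0]-s*X[:,1],p[1]+s*X[:,0]+c*X[:,1],X[:,2]]
E
python3 - <<'E'
from h import *
t=np.array([[78,338],[655,520],[158,88],[728,275]])  # z12
t=(t+.5)/6.9-.5+[310,215]
tm=np.array([[-68,130,12],[-68,-130,12],[46,130,12]])/1e3
s=np.array([[52,542],[148,88],[378,92]]);s=(s+.5)/4.7-.5+[225,210]
sm=np.array([[-68,-130,12],[-68,130,12],[46,130,12]])/1e3
f=lambda p:np.r_[(proj("top",world(p,tm))-t[:3]).ravel(),(proj("side",world(p,sm))-s).ravel()]
r=least_squares(f,[.45,-.1,-.2]);p=r.x;print(p,r.fun)
np.save("fix.npy",p)
# knob(x=12,y?) / tab from both
for name,z,a,b in(("knobtop",.069,(452,245),(270,208)),("tabtop",.074,(627,357),(188,362))):
    a=(np.array(a)+.5)/6.9-.5+[310,215];b=(np.array(b)+.5)/4.7-.5+[225,210]
    for obs in([("top",a)],[("side",b)],[("top",a),("side",b)]):
        q=least_squares(lambda q:np.concatenate([(proj(n,world(p,[q[0],q[1],z]))-o).ravel() for n,o in obs]),[0,0]).x
        print(name,len(obs),q*1e3,world(p,[*q,z]))
E
```

```text
[ 0.4688 -0.1442 -0.2613] [ 0.4538 -0.7002  1.5999 -0.0035  0.165  -0.8173 -0.5307 -0.1068 -0.5344
 -0.9779 -0.3406 -1.1451]
knobtop 1 [ 9.2538 -5.2313] [[ 0.4763 -0.1517  0.069 ]]
knobtop 1 [ 8.2338 -8.6679] [[ 0.4745 -0.1547  0.069 ]]
knobtop 2 [ 8.4886 -7.0508] [[ 0.4751 -0.1532  0.069 ]]
tabtop 1 [-13.5996 -85.0599] [[ 0.4336 -0.2229  0.074 ]]
tabtop 1 [-14.9404 -93.6688] [[ 0.4301 -0.2309  0.074 ]]
tabtop 2 [-14.7642 -90.3161] [[ 0.4312 -0.2277  0.074 ]]
```

Request:
carry_out --pt "0 0 0" --pt "0 0 0" --pt "0 0 0" --pt "0 0 0" --pt "0 0 0" --turn '[-0.176, -0.176, -0.176, -0.176, -0.176]' --fingers 0 --grip_force 20

```text
time: 0.72
eef_pos: [0.2613, -0.5674, 0.2523]
eef_rot: [-3.141, -0.001, 1.318]
contact_force: [-0.3, 0.9, 0.3]
gripper_width: 0.0402
finger_force: 0.0
```

Request:
carry_out --pt "5 1.1 0" --pt "5 1.1 0" --pt "5 1.1 0" --pt "5 1.1 0" --pt "5 1.1 0" --pt "5 1.1 0" --pt "5 1.1 0" --pt "5 1.1 0" --turn '[0, 0, 0, 0, 0, 0, 0, 0]'

```text
time: 1.72
eef_pos: [0.4495, -0.2021, 0.2526]
eef_rot: [-3.141, 0.0, 1.312]
contact_force: [1.7, -1.0, 0.5]
gripper_width: 0.0007
finger_force: 0.0
```

```bash
cat >> h.py <<'E'
from scipy.spatial.transform import Rotation as R
from bench import robot,capture
def wristT():
    s=robot.read_state();T=np.eye(4);T[:3,:3]=R.from_euler("xyz",s["eef_rot"]).as_matrix();T[:3,3]=s["eef_pos"]
    c=camera_params("wrist");return T@c["tool_from_camera"],c["mtx"]
def shot(fn):
    T,K=wristT();im=capture("wrist");np.savez(fn,T=T,K=K)
    cv2.imwrite(f"pics/{fn}.png",cv2.resize(cv2.convertScaleAbs(im[:,:,::-1],alpha=1.5,beta=10),(800,500),interpolation=2))
    return T,K
E
python3 - <<'E'
from h import *
shot("w1")
E
```

```text
(no output)
```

View pics/w1.png

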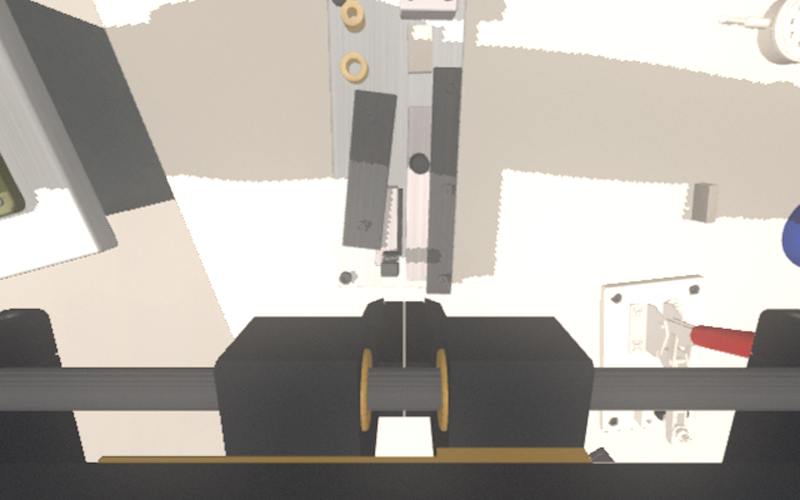

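Wrist view: knob top is at (419,162), the tab at (390,268), the nose at row 107 and the anvil's front edge at row 12, x 400–456. The tool is well aligned with the fixture. I'll refit using these points.

Run:
```python
from h import *
d=np.load("w1.npz");T,K=d["T"],d["K"];p0=np.load("fix.npy")
u=lambda x:(np.array(x)+.5)*.8-.5
pr=lambda p,X:proj("",world(p,np.array(X)/1e3),T,K)
def f(v):
    p=v[:3];k=v[3]*1e3
    a=pr(p,[[-8,105,38],[36,105,38],[12,k,69],[0,k+45,36],[-68,45,12]])-u([[400,12],[456,13],[419,160],[408,107],[333,180]])
    a[4,1]=0
    a=a.ravel()
    b=[]
    for q in([434,68],[427,292]):   # lip edge x=19
        Y=np.linspace(-160,160,33);L=pr(p,np.c_[Y*0+19,Y,Y*0+42]);q=u(q)
        b.append(np.interp(q[1],L[::-1,1],L[::-1,0])-q[0])
    return np.r_[a,b]
r=least_squares(f,[*p0,0]);p=r.x[:3];print(r.x);print(r.fun);np.save("fix2.npy",p)
for y in(261,276):print("tab top edges",[least_squares(lambda q:(pr(p,[q[0]*1e3,q[1]*1e3,74])-u([x,y])).ravel(),[0,-.09]).x*1e3 for x in(382,399)])
e=robot.read_state()["eef_pos"];c,s=np.cos(p[2]),np.sin(p[2]);dd=e[:2]-p[:2]
print("tcp in fixture",1e3*(c*dd[0]+s*dd[1]),1e3*(-s*dd[0]+c*dd[1]),e[2])
```

```text
[ 0.4691 -0.1461 -0.2757 -0.0056]
[-0.4797  0.0233  0.8622  0.0871  3.4074  2.446   0.1496 -2.4048 -2.9701
  0.     -0.5553 -0.9094]
tab top edges [array([-18.9906, -82.4296]), array([ -5.3925, -82.2052])]
tab top edges [array([-18.9634, -95.0709]), array([ -5.223 , -94.8444])]
tcp in fixture -1.754128770239569 -50.04254952649213 0.2532135924666148
```

Request:
carry_out --pt "0.5 0.6 4" --pt "0.5 0.5 4" --pt "0 0 4" --pt "0 0 3.5" --pt "0 0 2.5" --pt "0 0 1" --pt "0 0 0" --pt "0 0 0" --turn '[0, 0, 0, 0, 0, 0, 0, 0]'

```text
time: 2.78
eef_pos: [0.4628, -0.1969, 0.0636]
eef_rot: [3.14, 0.0, 1.312]
contact_force: [-0.1, 0.4, 0.0]
gripper_width: 0.0004
finger_force: 0.0
```

Run:
```python
from h import *
shot("w2")
```

```text
(no output)
```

View pics/w2.png

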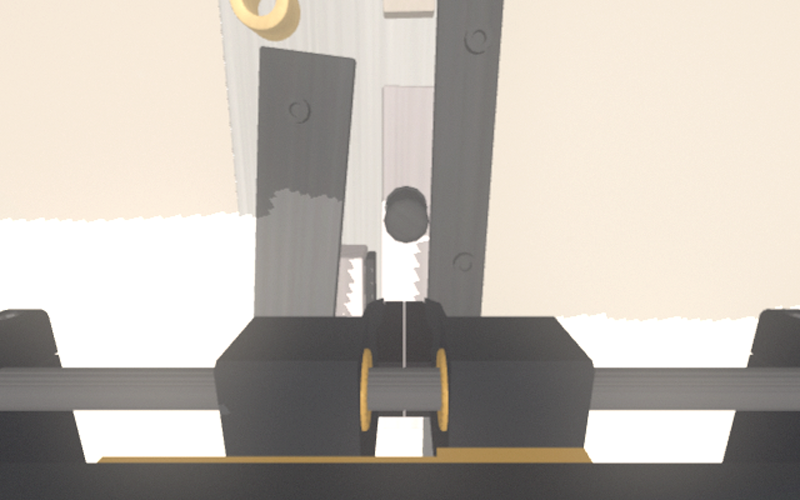

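The knob is centred ahead of the fingers at (406,220), and the nose and block are visible at rows 87 and 12. Now to compute the distances.

Run:
```python
from h import *
d=np.load("w2.npz");T,K=d["T"],d["K"]
s=robot.read_state();Rt=R.from_euler("xyz",s["eef_rot"]).as_matrix()
def at(px,z):
    px=(np.array(px)+.5)*.8-.5;r=T[:3,:3]@np.linalg.solve(K,[*px,1]);X=T[:3,3]+r*(z-T[2,3])/r[2];return X
for n,px,z in(("knobtop c",(406,220),.069),("nose",(383,87),.036),("noseR",(433,87),.036),("block rear",(408,14),.021)):
    X=at(px,z);print(n,X,"tool cm",Rt.T@(X-s["eef_pos"])*100)
p=np.load("fix2.npy");A=world(p,[.012,.105,.018])[0];print("anvil tool cm",Rt.T@(A-s["eef_pos"])*100)
A=world(np.load("fix.npy"),[.012,.105,.018])[0];print("anvil tool cm",Rt.T@(A-s["eef_pos"])*100)
```

```text
knobtop c [ 0.4765 -0.1543  0.069 ] tool cm [ 4.4738  0.2291 -0.532 ]
nose [ 0.4796 -0.1106  0.036 ] tool cm [ 8.7774 -0.5984  2.7663]
noseR [ 0.4973 -0.1153  0.036 ] tool cm [8.778  1.2268 2.7697]
block rear [ 0.4957 -0.086   0.021 ] tool cm [11.5635  0.3217  4.2679]
anvil tool cm [15.557   0.665   4.5684]
anvil tool cm [15.7462  0.4307  4.568 ]
```

Request:
carry_out --pt "0.7 0.2 0" --pt "0.7 0 0" --pt "0.7 0 0" --pt "0.3 0 0" --pt "0.3 0 0" --pt "0.3 0 0" --pt "0.3 0 0" --pt "0.0 0 0" --turn '[0, 0, 0, 0, 0, 0, 0, 0]'

```text
time: 3.82
eef_pos: [0.4725, -0.1658, 0.0627]
eef_rot: [-3.141, 0.001, 1.311]
contact_force: [-1.1, -3.5, -0.4]
gripper_width: 0.0007
finger_force: 2.0
```

Request:
carry_out --pt "0.3 0 0" --pt "0.3 0 0" --pt "0.3 0 0" --pt "0.3 0 0" --pt "0.3 0 0" --pt "0 0 0" --turn '[0, 0, 0, 0, 0, 0]'

```text
time: 4.58
eef_pos: [0.4769, -0.15, 0.0627]
eef_rot: [3.141, -0.001, 1.313]
contact_force: [0.6, -3.0, -0.7]
gripper_width: -0.0002
finger_force: 1.3
```

Request:
carry_out --pt "0.2 0 0" --pt "0.2 0 0" --pt "0.2 0 0" --pt "0.1 0 0" --pt "0 0 0" --turn '[0, 0, 0, 0, 0]'

```text
time: 5.2
eef_pos: [0.4787, -0.1437, 0.0628]
eef_rot: [3.141, -0.0, 1.312]
contact_force: [0.7, -3.9, -0.1]
gripper_width: 0.0008
finger_force: 1.7
```

Request:
carry_out --pt "0.1 0 0" --pt "0.1 0 0" --pt "0 0 0" --turn '[0, 0, 0]'

```text
time: 5.58
eef_pos: [0.4791, -0.1422, 0.0628]
eef_rot: [3.141, 0.0, 1.312]
contact_force: [1.1, -4.2, -1.1]
gripper_width: 0.0006
finger_force: 2.1
```

Request:
carry_out --pt "0.1 0 0" --pt "0 0 0" --turn '[0, 0]'

```text
time: 5.82
eef_pos: [0.4793, -0.1412, 0.0628]
eef_rot: [3.141, 0.0, 1.312]
contact_force: [2.6, -4.7, -1.0]
gripper_width: 0.0005
finger_force: 2.1
```

Request:
carry_out --pt "0.1 0 0" --pt "0 0 0" --turn '[0, 0]'

```text
time: 6.08
eef_pos: [0.4796, -0.1403, 0.0628]
eef_rot: [3.141, 0.0, 1.312]
contact_force: [2.1, -5.2, -1.8]
gripper_width: 0.0004
finger_force: 2.1
```

Request:
carry_out --pt "0.1 0 0" --pt "0 0 0" --turn '[0, 0]'

```text
time: 6.32
eef_pos: [0.4799, -0.1393, 0.0628]
eef_rot: [3.141, 0.0, 1.312]
contact_force: [1.2, -4.6, -0.1]
gripper_width: 0.0003
finger_force: 2.1
```

Request:
carry_out --pt "0.1 0 0" --pt "0 0 0" --turn '[0, 0]'

```text
time: 6.58
eef_pos: [0.4802, -0.1384, 0.0628]
eef_rot: [3.141, 0.0, 1.312]
contact_force: [2.1, -4.0, -1.6]
gripper_width: 0.0001
finger_force: 2.1
```

Request:
carry_out --pt "0.05 0 0" --pt "0 0 0" --turn '[0, 0]'

```text
time: 6.82
eef_pos: [0.4802, -0.1379, 0.0628]
eef_rot: [3.141, 0.0, 1.312]
contact_force: [1.8, -5.0, -1.0]
gripper_width: 0.0004
finger_force: 2.2
```

Run:
```python
from h import *
shot("w3")
```

```text
(no output)
```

View pics/w3.png

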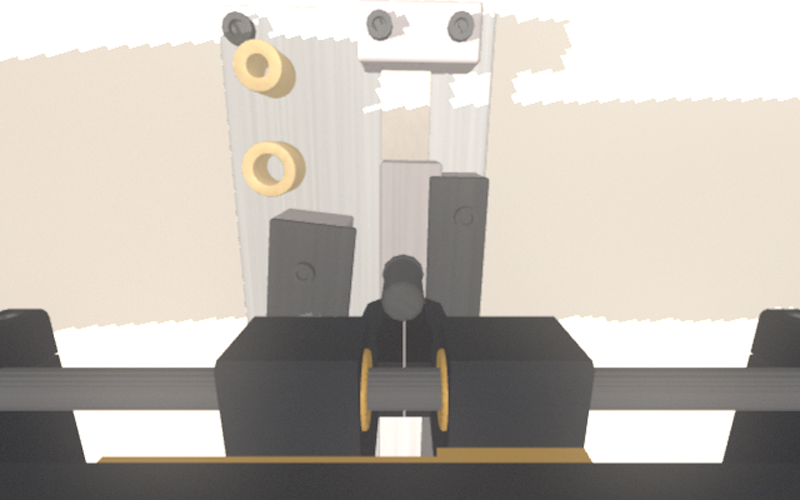

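The nose's top edge is at row 161 and the anvil's top front edge at about row 62, with the block between them.

Run:
```python
from h import *
d=np.load("w3.npz");T,K=d["T"],d["K"]
s=robot.read_state();Rt=R.from_euler("xyz",s["eef_rot"]).as_matrix()
def at(px,z):
    px=(np.array(px)+.5)*.8-.5;r=T[:3,:3]@np.linalg.solve(K,[*px,1]);X=T[:3,3]+r*(z-T[2,3])/r[2];return Rt.T@(X-s["eef_pos"])*100
print(at((381,161),.036),at((360,61),.038),at((478,64),.038), at((405,69),.021))
```

```text
[ 6.1445 -0.7025  2.6759] [ 9.5937 -1.3807  2.4753] [9.4976 2.7885 2.4782] [9.6113 0.2129 4.1764]
```

Request:
carry_out --pt "0.05 0 0" --pt "0 0 0" --turn '[0, 0]'

```text
time: 7.12
eef_pos: [0.4803, -0.1378, 0.0628]
eef_rot: [3.141, 0.001, 1.311]
contact_force: [1.6, -6.5, -1.7]
gripper_width: 0.0002
finger_force: 2.5
```

Request:
carry_out --pt "0.05 0 0" --pt "0 0 0" --turn '[0, 0]'

```text
time: 7.38
eef_pos: [0.4803, -0.1378, 0.0628]
eef_rot: [3.141, 0.001, 1.311]
contact_force: [2.0, -5.8, -1.3]
gripper_width: 0.0005
finger_force: 3.0
```

Request:
carry_out --pt "0.05 0 0" --pt "0 0 0" --turn '[0, 0]'

```text
time: 7.62
eef_pos: [0.4803, -0.1377, 0.0628]
eef_rot: [3.141, 0.002, 1.31]
contact_force: [1.3, -6.7, -0.1]
gripper_width: 0.0003
finger_force: 3.4
```

The bar has stalled at about 7 N with the block trapped. Next I'll back off, lift, and go behind the tab.

Request:
carry_out --pt "0.1 0 0" --pt "0 0 0" --pt "-0.8 0 0" --pt "-0.6 0 -1" --pt "0 0 -3" --pt "-1 0 -2" --pt "-3 -0.7 0" --pt "-3 -0.8 0" --turn '[0, 0, 0, 0, 0, 0, 0, 0]'

```text
time: 8.62
eef_pos: [0.4444, -0.2124, 0.1237]
eef_rot: [3.141, -0.001, 1.314]
contact_force: [0.1, -0.6, 0.3]
gripper_width: 0.0005
finger_force: 0.0
```

Request:
carry_out --pt "-3 -0.8 0" --pt "-1.5 0 0" --pt "0 0 0" --pt "0 0 0" --turn '[0, 0, 0, 0]'

```text
time: 9.12
eef_pos: [0.4264, -0.2527, 0.1229]
eef_rot: [3.141, -0.001, 1.314]
contact_force: [-0.2, -0.1, -0.3]
gripper_width: 0.0005
finger_force: 0.0
```

Run:
```python
from h import *
shot("w4")
cv2.imwrite("pics/top1.png",cv2.resize(cv2.convertScaleAbs(capture("top")[215:300,310:425,::-1],alpha=1.6,beta=10),None,fx=6.9,fy=6.9,interpolation=2))
```

```text
(no output)
```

View pics/w4.png

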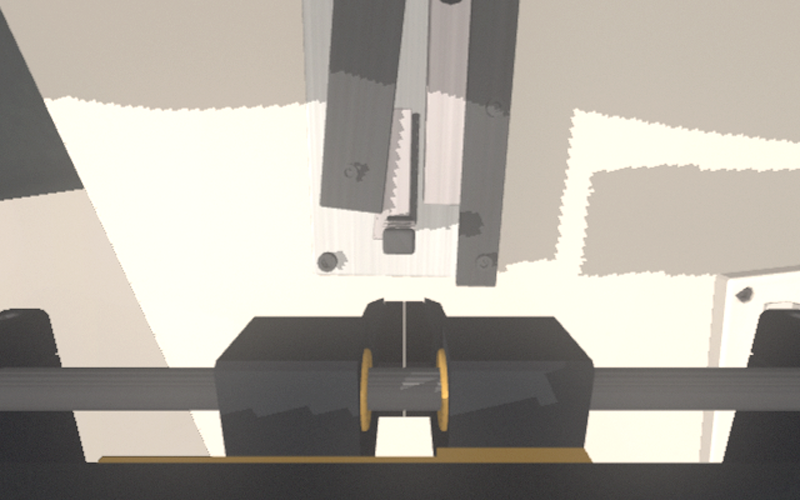

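The tab top spans x 383–415, rows 228–254, and is laterally centred on the fingers. Next, its range from the TCP.

Run:
```python
from h import *
d=np.load("w4.npz");T,K=d["T"],d["K"]
s=robot.read_state();Rt=R.from_euler("xyz",s["eef_rot"]).as_matrix()
for px in((383,254),(415,254),(383,229),(415,229)):
    px=(np.array(px)+.5)*.8-.5;r=T[:3,:3]@np.linalg.solve(K,[*px,1]);X=T[:3,3]+r*(.074-T[2,3])/r[2];print(Rt.T@(X-s["eef_pos"])*100)
```

```text
[ 1.8701 -0.7723  4.8818]
[1.869  0.7059 4.8825]
[ 3.0475 -0.7558  4.883 ]
[3.0466 0.6976 4.8837]
```

Request:
carry_out --pt "0 0 3" --pt "0 0 2" --pt "0 0 1" --pt "0 0 0" --pt "0.3 0 0" --pt "0.3 0 0" --pt "0.3 0 0" --pt "0 0 0" --turn '[0, 0, 0, 0, 0, 0, 0, 0]'

```text
time: 10.22
eef_pos: [0.4279, -0.2453, 0.063]
eef_rot: [3.141, 0.0, 1.312]
contact_force: [0.3, 0.7, -1.0]
gripper_width: 0.0007
finger_force: 0.0
```

Request:
carry_out --pt "0.2 0 0" --pt "0.2 0 0" --pt "0.2 0 0" --pt "0.2 0 0" --pt "0.2 0 0" --pt "0.2 0 0" --pt "0.2 0 0" --turn '[0, 0, 0, 0, 0, 0, 0]'

```text
time: 11.1
eef_pos: [0.4326, -0.2325, 0.0629]
eef_rot: [3.139, 0.0, 1.311]
contact_force: [2.2, -5.5, 1.0]
gripper_width: 0.0006
finger_force: 2.4
```

Request:
carry_out --pt "0.2 0 0" --pt "0.2 0 0" --pt "0.2 0 0" --pt "0.2 0 0" --turn '[0, 0, 0, 0]'

```text
time: 11.6
eef_pos: [0.4352, -0.2248, 0.0629]
eef_rot: [3.138, 0.0, 1.311]
contact_force: [2.4, -7.1, -0.2]
gripper_width: 0.0006
finger_force: 2.4
```

Request:
carry_out --pt "0.15 0 0" --pt "0.15 0 0" --pt "0.15 0 0" --pt "0.15 0 0" --turn '[0, 0, 0, 0]'

```text
time: 12.1
eef_pos: [0.4367, -0.219, 0.0629]
eef_rot: [3.138, 0.0, 1.311]
contact_force: [2.8, -6.3, 1.0]
gripper_width: 0.0003
finger_force: 2.4
```

Request:
carry_out --pt "0.15 0 0" --pt "0.15 0 0" --pt "0.15 0 0" --turn '[0, 0, 0]'

```text
time: 12.48
eef_pos: [0.4375, -0.2146, 0.0629]
eef_rot: [3.139, 0.0, 1.311]
contact_force: [1.9, -5.3, -0.6]
gripper_width: 0.0001
finger_force: 3.1
```

Request:
carry_out --pt "0.15 0 0" --pt "0.15 0 0" --pt "0.15 0 0" --turn '[0, 0, 0]'

```text
time: 12.85
eef_pos: [0.4391, -0.2104, 0.0629]
eef_rot: [3.138, 0.0, 1.311]
contact_force: [4.0, -6.1, -1.2]
gripper_width: 0.0007
finger_force: 3.4
```

Sliding friction is steady at about 6 N. Continuing.

Request:
carry_out --pt "0.15 0 0" --pt "0.15 0 0" --pt "0.15 0 0" --turn '[0, 0, 0]'

```text
time: 13.22
eef_pos: [0.4399, -0.2081, 0.063]
eef_rot: [3.138, 0.003, 1.309]
contact_force: [2.3, -12.3, -2.1]
gripper_width: 0.0004
finger_force: 5.7
```

Request:
carry_out --pt "0.15 0 0" --pt "0.15 0 0" --pt "0.15 0 0" --turn '[0, 0, 0]'

```text
time: 13.6
eef_pos: [0.4406, -0.206, 0.063]
eef_rot: [3.138, 0.006, 1.306]
contact_force: [2.4, -15.5, -1.6]
gripper_width: 0.0007
finger_force: 8.2
```

Request:
carry_out --pt "0.15 0 0" --pt "0.15 0 0" --pt "0.15 0 0" --turn '[0, 0, 0]'

```text
time: 13.98
eef_pos: [0.4413, -0.2039, 0.0631]
eef_rot: [3.137, 0.009, 1.304]
contact_force: [2.6, -20.8, -1.8]
gripper_width: 0.0003
finger_force: 10.7
```

Request:
carry_out --pt "0.15 0 0" --pt "0.15 0 0" --pt "0.15 0 0" --turn '[0, 0, 0]'

```text
time: 14.35
eef_pos: [0.4421, -0.2018, 0.0632]
eef_rot: [3.137, 0.011, 1.301]
contact_force: [1.3, -26.4, -4.0]
gripper_width: 0.0004
finger_force: 13.2
```

I batched one call too many: the push reached about 26 N, above the intended 15 N. I'm backing off now.

Request:
carry_out --pt "-0.5 0 0" --pt "-0.6 0 0" --pt "-0.6 0 0" --pt "-0.6 0 0" --pt "-0.6 0 -1" --pt "0 0 -4" --pt "0 0 -4" --pt "0 0 0" --turn '[0, 0, 0, 0, 0, 0, 0, 0]'

```text
time: 15.35
eef_pos: [0.4353, -0.221, 0.1555]
eef_rot: [3.137, 0.0, 1.311]
contact_force: [-0.1, 0.7, -0.4]
gripper_width: 0.0002
finger_force: 0.0
```

Run:
```python
from h import *
shot("w5")
```

```text
(no output)
```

View pics/w5.png

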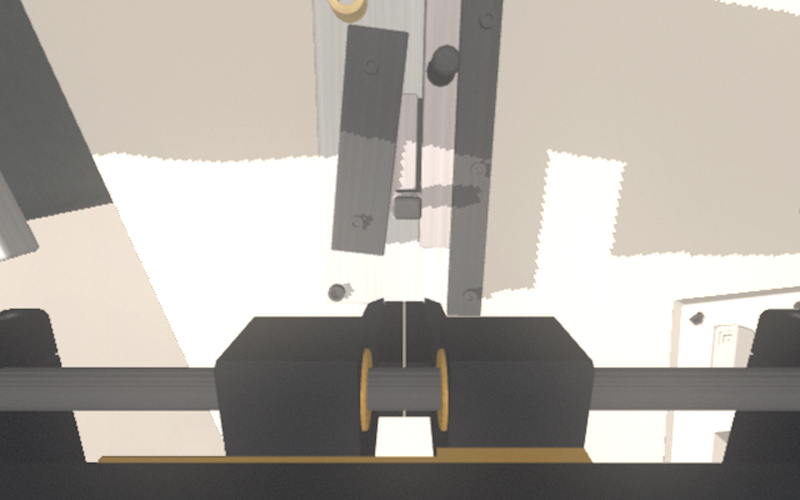

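The wedge tab is at (407,207) and the knob at (444,62). I'll check that neither has shifted since contact.

Run:
```python
from h import *
d=np.load("w5.npz");T,K=d["T"],d["K"]
def at(px,z):
    px=(np.array(px)+.5)*.8-.5;r=T[:3,:3]@np.linalg.solve(K,[*px,1]);return T[:3,3]+r*(z-T[2,3])/r[2]
a=np.array([.257,.966])
print("knob along",at((444,60),.069)[:2]@a-np.array([.4803,-.1377])@a,"expect .0165; tab rear",at((407,219),.074)[:2]@a-np.array([.4421,-.2018])@a,"expect .009")
```

```text
knob along 0.01539613404365088 expect .0165; tab rear 0.008643693562706833 expect .009
```

Neither the bar nor the wedge has moved since contact, so I'm handing in.

```bash
python3 -c "
from bench import robot
print(robot.hand_in())"
```

```text
the job is handed in; nothing more can be done
None
```

I closed the bar on the block and jammed the wedge, and both stayed put after I let go. However, my last push on the wedge peaked at about 26 N measured, instead of about 15 N and above the roughly 22 N limit, so the run may have failed the wedge-force check; the hand-in returned no verdict.

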